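# Hang the packing caddy on its twin-pin stand

### The job

Take the plywood caddy by its upright grip and hang it on the steel stand, with both ear holes over the two upturned pins and the ears fully home on the arms. Keep hold of it until it is fully home, feel for the pins gently instead of forcing it down on them, then let go and leave the other things where they are.

Things in the scene. Friction and masses are not known exactly. Their poses are not given: they have to be found in the camera images.
- caddy_mid (a point): Loose plywood caddy, 0.2 to 0.35 kg, standing on the table: an open box 50 (its x) x 64 (its y) x 60 mm high with a steel ear at each y end, 168 mm long over the ears, the same either way round. A divider along y in the middle rises above the rim as its grip. This point is on the centre line, 51 mm above the underside, 5 mm below the ears' underside; z up.
- caddy_grip (a point): Middle of the caddy's upright grip, 81 mm above the caddy's underside, on its centre line. The grip is a plywood plate 10 mm thick (caddy x), 56 mm wide (caddy y), from the box rim (21 mm below this point) to its top (21 mm above this point).
- caddy_ear (a point): Centre of the hole in one ear (caddy y = +60 mm), at the ear's underside, 56 mm above the caddy's underside. The other ear is its mirror at y = -60 mm. Each ear is flat steel, 30 (x) x 52 (y) x 4 mm, top flush with the box rim, with a round 10 mm through hole at x = 0.
- stand: Fixed steel stand. Origin on the table under the nominal middle of the pins; z up, x from the open front to the column. Base plate 150 x 150 x 8 mm (x -30 to 120). Column and clamp at x = 88 mm, knob top 145 mm high. A yoke in the clamp: a 12 mm square cross bar 58 mm behind the pins and two arms, 12 mm wide, that reach forward to the pins.
- hang_nominal (a point): Nominal mid-point between the pins, level with the arms' tops (120 mm above the table; hung ears rest there), axes as the stand's. The real pair of pins is parallel to the stand's y but shifted from here by up to 4 mm in x and up to 9 mm in y, differently each time and shown by no reading: the yoke has play in its clamp and was tightened by hand. It stays put.
- stand_clamp (a point): Top of the clamp on the column, 88 mm behind the nominal pins, 131 mm high. The two pins: upright round steel, 8 mm thick, 120 mm apart along the stand's y (60 mm either side of the middle), one on each arm, 18 mm tall (tops 138 mm above the table), top edge broken by under 1 mm. The stand bears at most 25 N from the caddy.
- jar_a: Bystander: closed glass jar, 72 mm across, 110 mm tall; origin at the centre of its underside.
- jar_b: Bystander: a second such jar, 72 mm across, 110 mm tall; origin at the centre of its underside.
- glass: Bystander: small tasting glass, 62 mm across the rim, 75 mm tall; origin at the centre of its underside.
- tape: Bystander: roll of parcel tape lying flat, 100 mm across, 48 mm tall; origin at the centre of its underside.
- phone: Bystander: black telephone lying flat, 72 x 148 x 9 mm; origin at the centre of its underside.
- labels: Bystander: small cardboard box, 80 x 60 x 30 mm; origin at the centre of its underside.

How it is judged:
By the outcome, as a careful person would: the job done as asked, in the order asked, and still so for the second after the job is handed in, with the robot touching nothing.
It also fails if it takes over 72 s, if anything falls off the work surface, if the arm or the gripper's body presses on something with over 40 N, if the wrist force passes 120 N, or if a joint passes its speed limit or range.

### The arm

A 6-joint arm with a two-finger parallel gripper is mounted at the origin on the work surface. World frame = base frame: x ahead of the robot, y to its left, z up, the work surface at z = 0. Lengths are in mm, angles in rad, forces in N, time in s.
With the tool pointing down it reaches from about 275 to 1000 mm from the base axis. Payload 8.4 kg.
Tool frame: the origin (TCP) lies between the finger pads; the fingertips stand 22 mm ahead of it and the grasp point (between the pads) lies 3 mm ahead of it; z points along the fingers, y is the line along which they close (so a half turn about z gives the same grasp; the last joint's range is limited). The gripper opens to 85 mm and grips with 20 to 120 N. Pads are 22 mm wide; open, the fingers measure 114 mm over their backs; the gripper's body (76 mm by 85 mm) begins 54 mm behind the grasp point. The pads swing forward as they close: fully open they stand 13 mm farther back than shut.
Start: joints at [-1.342, 0.353, 1.633, -0, 1.155, -0.002], TCP at [142.971, -608.43, 253.281] pointing down, gripper open.
Joint ranges: [-2.63, 2.63], [-0.92, 2.1], [0.06, 2.66], [-1.3, 4.44], [0, 2.69], [-3.02, 3.02]. Speed limits (rad/s): [2.22, 2.22, 2.79, 3.14, 3.14, 3.14].

### API

Orientations are given as [roll, pitch, yaw] about the fixed x, y, z axes, in that order (R = Rz(yaw) Ry(pitch) Rx(roll)).
In Python, from rig import r, grab_frame gives the robot as it stands.
- The arm moves only by the shell command python3 -m inch 'ROWS' [FORCE]. ROWS is JSON, a list of rows, each a list of 7 numbers: the turn, a rotation vector about the tool's x, y, z as a fraction of full scale, then the shift along the tool's x, y, z as a fraction of full scale, then the closure, from 0 (fully open) to 1 (shut). In form: [[rx, ry, rz, dx, dy, dz, fingers], ...]. A call has 1 to 8 rows; each row shifts and turns the commanded pose from where the row before left it, along the tool's axes as they then stand; what a row does not reach is not made up. Full scale, the value 1, is 2.5 cm for a shift and pi rad for a turn. A row lasts 1/12 s, in which the tool goes at most 41.7 mm and 7.16 degrees, less where a joint would pass 70% of its speed; a pose out of reach is approached as far as the arm can. A call with a number of a shift or a turn outside -1 to 1 is refused whole. A call with a gripper value outside its range is refused whole. The fingers move at their own pace and stop on an object; FORCE is the grip in N (left out, the last holds). Time passes only in rows, so rows that do not move let the fingers close. It gives the time, the measured TCP pose, the force, the opening and the grip force at its end, in the units of the state.
- r.sense(): the state, without advancing time (a new reading comes with each control period).
- grab_frame(name): name is "side" or "top"; returns a dict with "pixels" (420x560x3 uint8, red, green, blue), "z_map" (420x560 float32, mm along the optical axis (not along the pixel's ray), 0 where there is no reading), "vertical_fov" (degrees; the focal length in pixels is half the picture's height over the tangent of half this angle, whatever the lens; pixels are square), "cx", "cy" (the principal point, pixels), "dist" ([k1, k2, p1, p2, k3] as OpenCV has them; the pictures are not rectified), "cam_to_world" (4x4, takes a point from camera to world coordinates). Camera axes: x right, y down, z forward; pixel columns grow to the right and rows downward; lengths in mm; the calibration is good to about 2 mm. A picture is of the moment at which its call begins.
- r.sign_off(): hands the job in; it is judged then, once.
The state is a dict: "clock": time; "qpos": joint angles; "qvel": joint speeds; "joint_efforts": joint torques, N m; "eef_pos": TCP position; "tcp_rot": TCP orientation; "contact_force": force on the tool from outside, world axes, zero at the start; "wrist_torque": the same for the moment, N m; "opening": opening from 0.0 (shut) to 1.0 (fully open); "grasp_force": force on a finger pad.
Only numpy, scipy, OpenCV 4.12 (cv2) and the standard library are available. Lean on these libraries where they do the work, as an engineer would, in place of code of your own. Each camera call takes 0.05 s, during which the arm holds its last target. There are 200 camera calls.

## Working session

There is one attempt and no reset: what is moved stays moved. The work goes in short steps, Python scripts to look and compute and a shell command to move; the robot and the scene stay as the last step left them, time stands still between calls to the robot, and variables do not carry over. Pictures are saved under pics/ and viewed, at most 10 in all, crops included, and the job is handed in when it is done.

```bash
ls; mkdir -p pics
cat > h.py <<'E'
import numpy as np, cv2
from rig import r, grab_frame
def K(f):
    h=f["pixels"].shape[0]; F=h/2/np.tan(np.radians(f["vertical_fov"])/2)
    return np.array([[F,0,f["cx"]],[0,F,f["cy"]],[0,0,1.]])
def cloud(f):
    h,w=f["z_map"].shape; u,v=np.meshgrid(np.arange(w),np.arange(h))
    p=np.stack([u,v],-1).reshape(-1,1,2).astype(np.float64)
    n=cv2.undistortPoints(p,K(f),np.array(f["dist"],float)).reshape(h,w,2)
    z=f["z_map"]; P=np.stack([n[...,0]*z,n[...,1]*z,z],-1)
    T=np.array(f["cam_to_world"]); W=P@T[:3,:3].T+T[:3,3]; W[z==0]=np.nan
    return W
E
python3 - <<'E'
from h import *
s=r.sense(); print({k:np.round(v,3) for k,v in s.items()})
for n in("top","side"):
    f=grab_frame(n); cv2.imwrite(f"pics/{n}0.png",f["pixels"][...,::-1]); np.savez(f"{n}0.npz",W=cloud(f))
    print(n,np.round(f["cam_to_world"],2).tolist(),f["vertical_fov"],f["dist"])
E
```

```text
pics
{'clock': np.float64(0.0), 'qpos': array([-1.342,  0.354,  1.634, -0.   ,  1.155, -0.002]), 'qvel': array([ 0.   , -0.002, -0.001,  0.002,  0.001,  0.   ]), 'joint_efforts': array([-1.0000e-03, -6.0525e+01, -3.4207e+01, -0.0000e+00,  9.0000e-03,
       -0.0000e+00]), 'eef_pos': array([ 142.872, -607.994,  252.556]), 'tcp_rot': array([-3.14 ,  0.   ,  0.231]), 'contact_force': array([-0.314,  0.572,  0.244]), 'wrist_torque': array([ 0.098, -0.   , -0.012]), 'grasp_force': np.float64(0.0), 'opening': np.float64(1.004)}
top [[-0.03, -0.97, 0.22, 311.58], [-1.0, 0.03, -0.01, -7.77], [-0.0, -0.22, -0.97, 1441.2], [0.0, 0.0, 0.0, 1.0]] 42.93652251117306 [-0.11225726  0.          0.          0.          0.        ]
side [[1.0, -0.05, 0.06, 544.21], [-0.08, -0.57, 0.82, -1020.74], [-0.01, -0.82, -0.57, 791.4], [0.0, 0.0, 0.0, 1.0]] 44.03316637443531 [0.04293198 0.         0.         0.         0.        ]
```

View pics/top0.png

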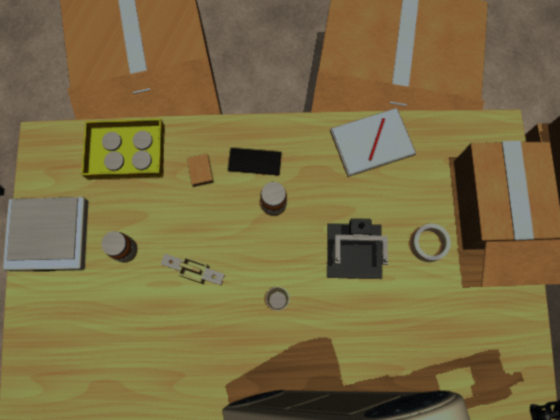

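View pics/side0.png

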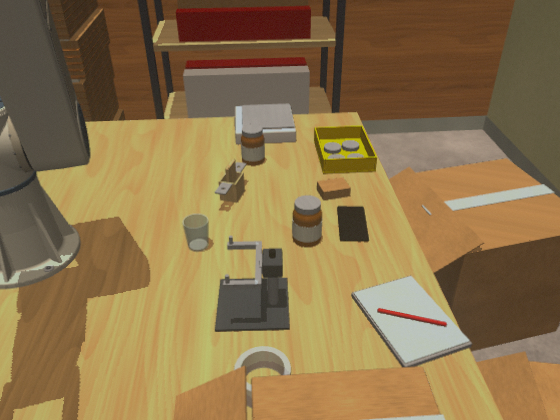

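The top view shows the caddy at about (193,270) with ears at (172,262) and (213,277). The stand is at (355,250), with arm and pin ends near (337,260) and (385,262). The glass sits at (277,299) and the jars at (273,198) and (117,245). The side view agrees: caddy (232,183), stand (253,290) opening toward the robot.

```bash
cat > m.py <<'E'
from h import *
def crop(W,c,rad,zl,zh):
    d=np.hypot(W[...,0]-c[0],W[...,1]-c[1]); return W[(d<rad)&(W[...,2]>zl)&(W[...,2]<zh)]
E
python3 - <<'E'
from m import *
np.set_printoptions(suppress=True,precision=1)
for n in("top","side"):
    W=np.load(n+"0.npz")["W"]
    c=(W[270,193] if n=="top" else W[183,232]); print(n,"caddy px",c)
    print("table z", np.nanmedian(W[330:350,100:200,2]) if n=="top" else np.nanmedian(W[200:260,100:160,2]))
    if n=="top": c0=c
    A=crop(W,c0[:2],110,48,66); B=crop(W,c0[:2],80,90,112)
    for nm,P in(("ears",A),("grip",B)):
        if len(P)>5:
            q=P[:,:2]; rc=cv2.minAreaRect(q.astype(np.float32)); u,s,v=np.linalg.svd(q-q.mean(0),full_matrices=False)
            print(nm,len(P),"mean",P.mean(0),"z",np.percentile(P[:,2],[10,50,90]),"rect",rc,"ang",np.degrees(np.arctan2(v[0][1],v[0][0])))
    s0=np.load("top0.npz")["W"][250,352]
    S=crop(W,s0[:2],130,112,128);Pn=crop(W,s0[:2],130,132,141)
    print("stand c",s0,"arms",len(S)); print("pins>132",Pn[:30], len(Pn))
    bs=crop(W,s0[:2],140,3,14); print("base rect",cv2.minAreaRect(bs[:,:2].astype(np.float32)))
    print("arms rect",cv2.minAreaRect(S[:,:2].astype(np.float32)))
    for nm,(u,v) in dict(glass=(277,296),jarA=(273,190),jarB=(115,240),tape=(431,232)).items():
        if n=="top": print(nm,W[v,u])
import cv2
for n,(x0,y0,x1,y1) in dict(top=(150,210,410,300),side=(180,140,320,340)).items():
    I=cv2.imread(f"pics/{n}0.png")[y0:y1,x0:x1]; k=3
    if n=="top": I=np.hstack([I[:,:90],I[:,170:]])
    cv2.imwrite(f"pics/{n}0c.png",cv2.resize(I,None,fx=4 if n=="top" else 3,fy=4 if n=="top" else 3,interpolation=cv2.INTER_CUBIC))
E
```

```text
top caddy px [481.9 208.3  93.4]
table z -0.5288067259244826
ears 588 mean [489.3 216.5  58.6] z [54.8 58.6 62.6] rect ((490.263427734375, 217.76229858398438), (168.0343017578125, 50.41954803466797), 69.73060607910156) ang 69.68099571793609
grip 89 mean [489.1 215.2 100.2] z [ 95.8 100.4 103.8] rect ((489.24530029296875, 215.35009765625), (54.67289352416992, 10.110371589660645), 69.02533721923828) ang 69.27075059697135
stand c [ 536.2 -210.     8.3] arms 601
pins>132 [[ 595.  -201.7  134. ]
 [ 594.3 -214.   135.6]
 [ 594.5 -232.2  132.6]
 [ 594.3 -234.6  133.3]
 [ 592.2 -214.2  133.4]
 [ 591.9 -219.1  134.3]
 [ 591.7 -226.7  134.2]
 [ 591.2 -239.2  134.9]
 [ 589.6 -224.4  132.2]
 [ 589.4 -234.5  132. ]
 [ 586.  -218.2  138. ]
 [ 586.6 -234.1  133.3]
 [ 586.6 -239.3  132.5]
 [ 586.2 -241.6  134.1]
 [ 585.3 -191.2  132.8]
 [ 585.2 -196.3  132.3]
 [ 584.1 -234.1  132.7]
 [ 582.6 -193.5  132.9]
 [ 580.7 -212.6  139.7]
 [ 580.2 -225.   140.4]
 [ 581.5 -241.6  132.2]
 [ 580.  -193.4  133.1]
 [ 579.4 -210.9  133.6]
 [ 577.9 -212.3  140.9]
 [ 577.8 -225.   139.8]
 [ 579.2 -231.3  132.1]
 [ 5
[... 1154 characters left out ...]
160.6  133.2]
 [ 496.8 -166.8  135.6]
 [ 498.7 -164.1  133.4]
 [ 594.8 -210.8  132.7]
 [ 574.1 -224.7  137.7]
 [ 576.  -225.9  138.6]
 [ 579.8 -228.5  140.5]
 [ 583.8 -228.1  139.9]
 [ 585.9 -225.1  137.3]
 [ 596.2 -219.6  132. ]
 [ 574.  -226.3  136.5]
 [ 575.9 -226.6  136.6]
 [ 577.8 -229.9  139.2]
 [ 579.8 -228.9  138.3]
 [ 581.8 -227.8  137.2]
 [ 583.7 -230.   138.9]
 [ 585.9 -224.9  134.6]
 [ 573.9 -225.3  133.1]
 [ 575.9 -226.3  133.8]
 [ 577.8 -227.4  134.6]] 55
base rect ((517.5989990234375, -223.10403442382812), (231.81735229492188, 240.85760498046875), 4.653507709503174)
arms rect ((543.0648803710938, -223.00518798828125), (138.4172821044922, 113.73284149169922), 87.13568878173828)
```

View pics/top0c.png

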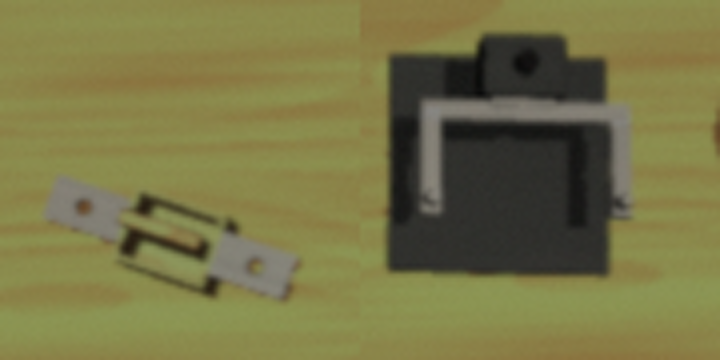

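The enlarged top view shows ear holes at original pixels (171,261.8) and (214,276.5). The pin blobs are at about (337,260) and (385,260.5), and the stand is nearly square to the world. The two cameras agree to about 5 mm on the caddy, at (491,215) with its y axis at 69.5°. Its sizes also match: 168×50 mm over the ears, 55×10 mm for the grip. I'll move above it now.

```bash
python3 -m inch '[[0,0,0,0.725,-1,0,0],[0,0,0,0.725,-1,0,0],[0,0,0,0.725,-1,0,0],[0,0,0,0.725,-1,0,0],[0,0,0,0.725,-1,0,0],[0,0,0,0.725,-1,0,0],[0,0,0,0.725,-1,0,0],[0,0,0,0.725,-1,0,0]]' 80
python3 -m inch '[[0,0,0,0.725,-1,0,0],[0,0,0,0.725,-1,0,0],[0,0,0,0.725,-1,0,0],[0,0,0,0.725,-1,0,0],[0,0,0,0.725,-1,0,0],[0,0,0,0.725,-1,0,0],[0,0,0,0.725,-1,0,0],[0,0,0,0.725,-1,0,0]]'
python3 -m inch '[[0,0,0,0.725,-1,0,0],[0,0,0,0.725,-1,0,0],[0,0,0,0.725,-1,0,0],[0,0,0,0.725,-1,0,0],[0,0,0,0.725,-1,0,0],[0,0,0,0.725,-1,0,0],[0,0,0,0.725,-1,0,0],[0,0,0,0.725,-1,0,0]]'
```

```text
clock: 0.77
eef_pos: [238.5, -379.0, 253.0]
tcp_rot: [-3.141, 0.0, 0.23]
contact_force: [0.5, -0.0, 0.2]
opening: 0.999
grasp_force: 0.0
clock: 1.43
eef_pos: [333.8, -151.2, 253.3]
tcp_rot: [3.142, -0.0, 0.231]
contact_force: [0.6, -0.2, -0.1]
opening: 1.0
grasp_force: 0.0
clock: 2.1
eef_pos: [429.3, 76.8, 253.1]
tcp_rot: [3.142, 0.0, 0.231]
contact_force: [0.2, -0.6, 0.6]
opening: 1.003
grasp_force: 0.0
```

View pics/side0c.png

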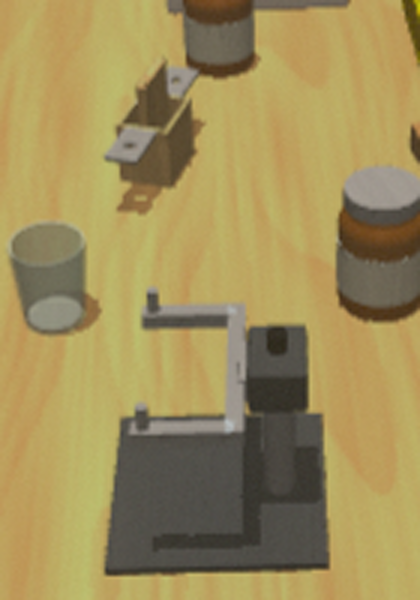

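The side crop shows pin tops at side pixels (230.3,237) and (227,275.3), and ear holes at (238.7,166.7) and (223.3,189).

```bash
cat >> m.py <<'E'
def ray(f,uv,z):
    n=cv2.undistortPoints(np.array([[uv]],float),K(f),np.array(f["dist"],float))[0,0]
    T=np.array(f["cam_to_world"]); d=T[:3,:3]@np.array([n[0],n[1],1]); o=T[:3,3]
    return o+d*(z-o[2])/d[2]
E
python3 - <<'E'
from m import *
np.set_printoptions(suppress=True,precision=1)
px=dict(top=dict(h1=(171,261.8,60),h2=(214,276.5,60),p1=(337,259.5,138),p2=(385,260.5,138)),
 side=dict(h1=(238.7,166.7,60),h2=(223.3,189,60),p1=(230.3,237,138),p2=(227,275.3,138)))
for n in px:
    f=grab_frame(n); q={k:ray(f,v[:2],v[2])[:2] for k,v in px[n].items()}
    for a in"hp":
        d=q[a+"1"]-q[a+"2"]; print(n,a,"mid",(q[a+"1"]+q[a+"2"])/2,"len",np.hypot(*d),"ang",np.degrees(np.arctan2(d[1],d[0])))
E
python3 -m inch '[[0,0,0,0.73,-0.96,0,0],[0,0,0,0.73,-0.96,0,0],[0,0,0,0.73,-0.96,0,0],[0,0,0,0.73,-0.96,0,0],[0,0,0,0.73,-0.96,0,0],[0,0,-0.0391,0,0,0,0],[0,0,-0.0391,0,0,0,0],[0,0,-0.0391,0,0,0,0]]'
python3 -m inch '[[0,0,-0.0391,0,0,0,0],[0,0,-0.0391,0,0,0,0],[0,0,-0.0391,0,0,0,0],[0,0,-0.0391,0,0,0,0],[0,0,-0.0391,0,0,0,0],[0,0,0,0,0,0,0],[0,0,0,0,0,0,0]]'
```

```text
top h mid [488.4 215.2] len 120.09155808647847 ang 70.05648299873046
top p mid [ 490.3 -212.7] len 118.86749065322526 ang 87.14366505603874
side h mid [492.9 206.7] len 122.06493067792938 ang 70.1898917383851
side p mid [ 494.8 -222. ] len 117.78748481436972 ang 87.37794862483352
clock: 2.87
eef_pos: [490.3, 212.7, 252.7]
tcp_rot: [-3.142, 0.001, 0.606]
contact_force: [0.7, -0.0, -0.6]
opening: 1.0
grasp_force: 0.0
clock: 3.45
eef_pos: [490.4, 212.3, 253.1]
tcp_rot: [-3.141, 0.001, 1.209]
contact_force: [-0.4, 0.8, -0.1]
opening: 1.0
grasp_force: 0.0
```

Both cameras give the same hole-to-pin displacement, (1.9, -428.3) mm with a 17.2° turn. They disagree in absolute position by 4 to 8 mm, so I'll trust relative measurements within one view. Next I'll go down and grip.

```bash
python3 -m inch '[[0,0,-0.002,0,0,1,0],[0,0,0,0,0,1,0],[0,0,0,0,0,1,0],[0,0,0,0,0,1,0],[0,0,0,0,0,1,0],[0,0,0,0,0,1,0],[0,0,0,0,0,0.64,0],[0,0,0,0,0,0,0]]' 60
python3 -m inch '[[0,0,0,0,0,0,0.5],[0,0,0,0,0,0,0.5],[0,0,0,0,0,0,0.7],[0,0,0,0,0,0,0.8],[0,0,0,0,0,0,0.85],[0,0,0,0,0,0,0.9],[0,0,0,0,0,0,0.95],[0,0,0,0,0,0,1]]' 60
python3 -m inch '[[0,0,0,0,0,0,1],[0,0,0,0,0,0,1],[0,0,0,0,0,0,1],[0,0,0,0,0,0,1]]'
```

```text
clock: 4.12
eef_pos: [488.4, 211.7, 84.1]
tcp_rot: [-3.137, 0.004, 1.216]
contact_force: [-0.2, -0.5, 0.2]
opening: 0.999
grasp_force: 0.0
clock: 4.78
eef_pos: [490.8, 213.0, 87.8]
tcp_rot: [3.141, -0.001, 1.22]
contact_force: [-2.3, -0.7, 6.8]
opening: 0.109
grasp_force: 62.0
clock: 5.12
eef_pos: [490.8, 213.0, 87.8]
tcp_rot: [3.141, -0.0, 1.22]
contact_force: [-2.1, -0.3, 6.1]
opening: 0.11
grasp_force: 62.0
```

```bash
python3 -m inch '[[0,0,0,0,0,-0.5,1],[0,0,0,0,0,-1,1],[0,0,0,0,0,-1,1],[0,0,0,0,0,-1,1],[0,0,0,0,0,-1,1],[0,0,0,0,0,-1,1],[0,0,0,0,0,-1,1],[0,0,0,0,0,-0.5,1]]'
python3 -m inch '[[0,0,-0.032,0,0,0,1],[0,0,-0.032,0,0,0,1],[0,0,-0.032,0,0,0,1],[0,0,0,-0.4,0.05,0,1],[0,0,0,-0.8,0.05,0,1],[0,0,0,-1,0.05,0,1],[0,0,0,-1,0.05,0,1],[0,0,0,-1,0.05,0,1]]'
python3 -m inch '[[0,0,0,-1,0.05,0,1],[0,0,0,-1,0.05,0,1],[0,0,0,-1,0.05,0,1],[0,0,0,-1,0.05,0,1],[0,0,0,-1,0.05,0,1],[0,0,0,-1,0.05,0,1],[0,0,0,-1,0.05,0,1],[0,0,0,-1,0.05,0,1]]'
python3 -m inch '[[0,0,0,-1,0.05,0,1],[0,0,0,-1,0.05,0,1],[0,0,0,-1,0.05,0,1],[0,0,0,-0.6,0.05,0,1],[0,0,0,-0.3,0.05,0,1],[0,0,0,0,0,0,1],[0,0,0,0,0,0,1],[0,0,0,0,0,0,1]]'
python3 - <<'E'
from h import *
for n,(x0,y0,x1,y1) in dict(top=(300,210,420,300),side=(180,180,320,320)).items():
    f=grab_frame(n); np.savez(f"{n}1.npz",W=cloud(f))
    cv2.imwrite(f"pics/{n}1c.png",cv2.resize(f["pixels"][y0:y1,x0:x1,::-1],None,fx=4,fy=4,interpolation=cv2.INTER_CUBIC))
E
```

```text
clock: 5.78
eef_pos: [491.2, 213.1, 265.0]
tcp_rot: [3.14, -0.002, 1.22]
contact_force: [-0.5, -0.3, -3.4]
opening: 0.105
grasp_force: 60.7
clock: 6.45
eef_pos: [491.0, 106.0, 261.8]
tcp_rot: [-3.141, 0.001, 1.518]
contact_force: [0.1, 0.6, -2.8]
opening: 0.112
grasp_force: 60.6
clock: 7.12
eef_pos: [490.8, -94.3, 261.9]
tcp_rot: [-3.141, 0.0, 1.517]
contact_force: [-0.3, -0.6, -3.1]
opening: 0.113
grasp_force: 60.6
clock: 7.78
eef_pos: [492.8, -189.5, 262.1]
tcp_rot: [-3.141, -0.001, 1.521]
contact_force: [0.9, 1.0, -3.0]
opening: 0.114
grasp_force: 60.6
```

View pics/side1c.png

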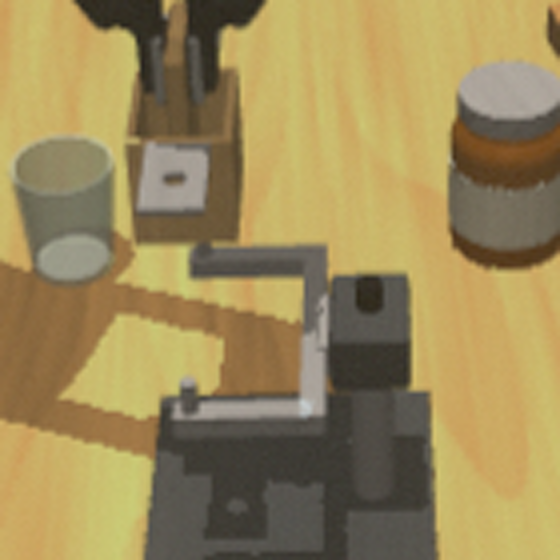

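View pics/top1c.png

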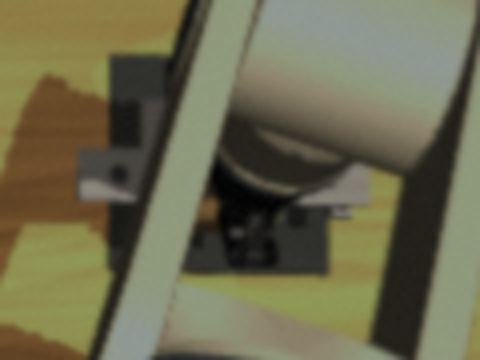

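The side view shows the caddy level beside the stand, with the near ear hole at side px (223.8,224.5) and the near pin at (227,275.5). The top view is mostly hidden by the arm, but the +y hole is visible at top px (329.5,253.5).

Run:
```python
from m import *
np.set_printoptions(suppress=True,precision=1)
e=r.sense(); print(e["eef_pos"],e["tcp_rot"],e["contact_force"])
psi=e["tcp_rot"][2]; y=np.array([np.cos(psi),np.sin(psi)]) # caddy y ~ tool x
z=60+e["eef_pos"][2]-87.8
for n,uv,sg,pm,ang in(("side",(223.75,224.5),-1,(494.8,-222.),87.3),("top",(329.5,253.5),1,(490.3,-212.7),87.2)):
    f=grab_frame(n); h=ray(f,uv,z)[:2]; mid=h-sg*60*y
    d=np.array(pm)-mid; print(n,"hole",h,"mid",mid,"to go",d,"tool dx,dy",d@y,d@np.array([np.sin(psi),-np.cos(psi)]),"TCP end",e["eef_pos"][:2]+d)
```

```text
[ 493.1 -189.3  262.2] [-3.1 -0.   1.5] [ 0.8  0.4 -3. ]
side hole [ 492.3 -251.3] mid [ 495.2 -191.4] to go [ -0.4 -30.6] tool dx,dy -30.580501777368774 1.0515603071517197 TCP end [ 492.6 -219.9]
top hole [ 494.1 -126.1] mid [ 491.2 -186. ] to go [ -0.9 -26.7] tool dx,dy -26.674558949157458 0.4425242696173155 TCP end [ 492.2 -216. ]
```

```bash
python3 -m inch '[[0,0,0,-0.55,0.016,0,1],[0,0,0,-0.55,0.016,0,1],[0,0,0,0,0,0.5,1],[0,0,0,0,0,0.8,1],[0,0,0,0,0,0.8,1],[0,0,0,0,0,0.8,1],[0,0,0,0,0,0.4,1],[0,0,0,0,0,0,1]]'
python3 -m inch '[[0,0,0,0,0,0,1],[0,0,0,0,0,0,1]]'
python3 - <<'E'
from h import *
P=[]
f=grab_frame("side"); cv2.imwrite("pics/side2c.png",cv2.resize(f["pixels"][200:300,200:300,::-1],None,fx=6,fy=6,interpolation=cv2.INTER_CUBIC))
E
```

```text
clock: 8.65
eef_pos: [491.3, -218.0, 177.6]
tcp_rot: [-3.138, -0.001, 1.521]
contact_force: [-0.7, 0.6, -3.1]
opening: 0.109
grasp_force: 60.4
clock: 8.82
eef_pos: [493.3, -218.4, 180.8]
tcp_rot: [3.14, 0.001, 1.521]
contact_force: [-0.3, -0.7, -2.6]
opening: 0.108
grasp_force: 60.4
```

View pics/side2c.png

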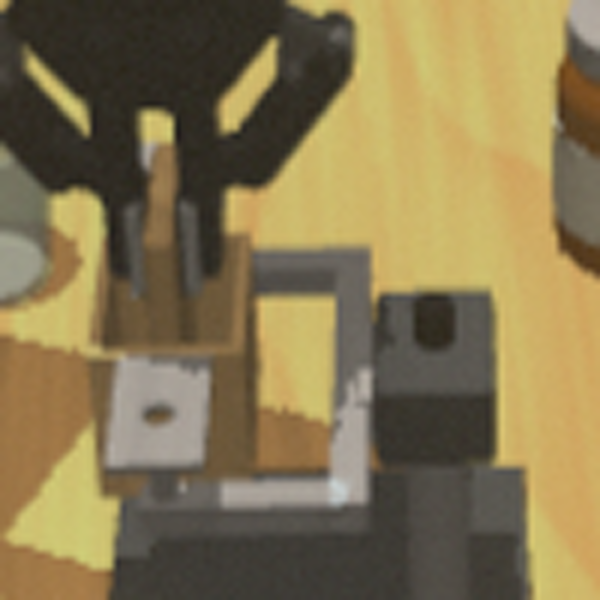

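The near ear hole is now at side px (226.5,268.5), with the pin just visible beneath it at about (227.5,281).

Run:
```python
from m import *
np.set_printoptions(suppress=True,precision=1)
e=r.sense(); print(e["eef_pos"],e["tcp_rot"])
z=60+e["eef_pos"][2]-87.8
f=grab_frame("side"); h=ray(f,(226.5,268.5),z); p=ray(f,(227,275.4),138); p3=ray(f,(227.5,281),128)
print(h,p,p3,"dz rows per mm", ray(f,(226.5,268.5),z)-ray(f,(226.5,269.5),z))
```

```text
[ 493.4 -218.4  181. ] [3.1 0.  1.5]
[ 492.2 -279.1  153.2] [ 492.1 -281.1  138. ] [ 492.5 -285.6  128. ] dz rows per mm [-0.   2.8  0. ]
```

```bash
python3 -m inch '[[0,0,0,-0.04,0,0.18,1],[0,0,0,0,0,0.18,1],[0,0,0,0,0,0,1],[0,0,0,0,0,0,1],[0,0,0,0,0,0,1]]'
python3 -m inch '[[0,0,0,0,0,0.04,1],[0,0,0,0,0,0,1],[0,0,0,0,0,0.04,1],[0,0,0,0,0,0,1],[0,0,0,0,0,0,1]]'
python3 -m inch '[[0,0,0,0,0,0.04,1],[0,0,0,0,0,0,1],[0,0,0,0,0,0.04,1],[0,0,0,0,0,0,1],[0,0,0,0,0,0,1]]'
```

```text
clock: 9.33
eef_pos: [492.5, -218.7, 170.7]
tcp_rot: [-3.141, -0.0, 1.521]
contact_force: [0.5, -0.1, -1.7]
opening: 0.104
grasp_force: 60.6
clock: 9.75
eef_pos: [492.5, -218.8, 168.7]
tcp_rot: [-3.142, -0.0, 1.521]
contact_force: [-0.3, -0.3, -2.7]
opening: 0.109
grasp_force: 60.6
clock: 10.17
eef_pos: [492.5, -218.8, 166.7]
tcp_rot: [-3.141, -0.0, 1.521]
contact_force: [-0.2, -0.0, -2.1]
opening: 0.114
grasp_force: 60.6
```

```bash
python3 -m inch '[[0,0,0,0,0,0.04,1],[0,0,0,0,0,0,1],[0,0,0,0,0,0,1]]'
python3 -m inch '[[0,0,0,0,0,0.04,1],[0,0,0,0,0,0,1],[0,0,0,0,0,0,1]]'
python3 - <<'E'
from h import *
e=r.sense(); print(e["wrist_torque"])
f=grab_frame("side"); cv2.imwrite("pics/side3c.png",cv2.resize(f["pixels"][225:300,200:300,::-1],None,fx=8,fy=8,interpolation=cv2.INTER_CUBIC))
E
```

```text
clock: 10.42
eef_pos: [492.5, -218.8, 165.7]
tcp_rot: [-3.142, -0.0, 1.521]
contact_force: [-0.2, 0.3, -3.0]
opening: 0.11
grasp_force: 60.6
clock: 10.67
eef_pos: [492.5, -218.8, 164.7]
tcp_rot: [-3.141, -0.0, 1.521]
contact_force: [-0.3, -0.8, -2.2]
opening: 0.108
grasp_force: 60.6
[-0.01267727 -0.02888239 -0.00708138]
```

View pics/side3c.png

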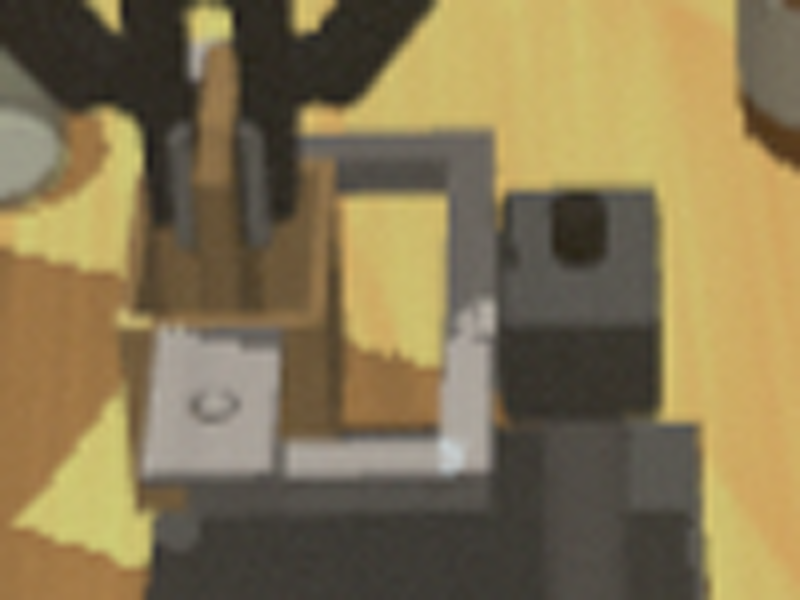

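The near hole at crop (215,404) is now filled by the pale pin top, and no contact force shows, so the pins appear to be entering. I'll keep lowering in small steps and watch the force.

```bash
python3 -m inch '[[0,0,0,0,0,0.04,1],[0,0,0,0,0,0,1],[0,0,0,0,0,0.04,1],[0,0,0,0,0,0,1],[0,0,0,0,0,0,1]]'
python3 -c "from rig import r;e=r.sense();print(e['wrist_torque'])"
python3 -m inch '[[0,0,0,0,0,0.04,1],[0,0,0,0,0,0,1],[0,0,0,0,0,0.04,1],[0,0,0,0,0,0,1],[0,0,0,0,0,0,1]]'
python3 -c "from rig import r;e=r.sense();print(e['wrist_torque'])"
```

```text
clock: 11.13
eef_pos: [492.5, -218.8, 162.7]
tcp_rot: [-3.142, 0.0, 1.521]
contact_force: [1.5, 0.3, -2.3]
opening: 0.112
grasp_force: 60.6
[ 0.02100449 -0.01455347  0.04074194]
clock: 11.55
eef_pos: [492.5, -218.7, 160.7]
tcp_rot: [-3.141, -0.0, 1.521]
contact_force: [-0.1, 0.2, -2.4]
opening: 0.108
grasp_force: 60.6
[-0.02323082 -0.01161244  0.03145576]
```

```bash
python3 -m inch '[[0,0,0,0,0,0.04,1],[0,0,0,0,0,0,1],[0,0,0,0,0,0.04,1],[0,0,0,0,0,0,1],[0,0,0,0,0,0.04,1],[0,0,0,0,0,0,1],[0,0,0,0,0,0,1]]'
python3 -m inch '[[0,0,0,0,0,0.04,1],[0,0,0,0,0,0,1],[0,0,0,0,0,0.04,1],[0,0,0,0,0,0,1],[0,0,0,0,0,0.04,1],[0,0,0,0,0,0,1],[0,0,0,0,0,0,1]]'
python3 -m inch '[[0,0,0,0,0,0.04,1],[0,0,0,0,0,0,1],[0,0,0,0,0,0,1]]'
```

```text
clock: 12.13
eef_pos: [492.5, -218.8, 157.7]
tcp_rot: [-3.141, -0.0, 1.521]
contact_force: [0.7, -0.9, -2.7]
opening: 0.105
grasp_force: 60.6
clock: 12.72
eef_pos: [492.5, -218.8, 154.7]
tcp_rot: [-3.142, -0.0, 1.521]
contact_force: [1.0, 1.0, -2.8]
opening: 0.108
grasp_force: 60.6
clock: 12.97
eef_pos: [492.5, -218.8, 153.7]
tcp_rot: [-3.141, -0.0, 1.521]
contact_force: [-0.6, 0.7, -3.2]
opening: 0.108
grasp_force: 60.6
```

```bash
python3 -m inch '[[0,0,0,0,0,0.02,1],[0,0,0,0,0,0,1],[0,0,0,0,0,0,1]]'
python3 -m inch '[[0,0,0,0,0,0.02,1],[0,0,0,0,0,0,1],[0,0,0,0,0,0,1]]'
python3 -m inch '[[0,0,0,0,0,0.02,1],[0,0,0,0,0,0,1],[0,0,0,0,0,0,1]]'
```

```text
clock: 13.22
eef_pos: [492.5, -218.8, 153.3]
tcp_rot: [-3.142, -0.0, 1.521]
contact_force: [0.5, -1.3, -3.1]
opening: 0.108
grasp_force: 60.6
clock: 13.47
eef_pos: [492.5, -218.7, 152.8]
tcp_rot: [-3.142, -0.0, 1.521]
contact_force: [0.2, 1.0, -3.3]
opening: 0.109
grasp_force: 60.6
clock: 13.72
eef_pos: [492.5, -218.8, 152.2]
tcp_rot: [-3.142, -0.0, 1.521]
contact_force: [0.2, -0.2, -2.4]
opening: 0.111
grasp_force: 60.6
```

```bash
python3 -m inch '[[0,0,0,0,0,0.02,1],[0,0,0,0,0,0,1],[0,0,0,0,0,0,1]]'
```

```text
clock: 13.97
eef_pos: [492.6, -218.8, 151.9]
tcp_rot: [3.141, 0.0, 1.521]
contact_force: [-0.3, -0.0, -2.1]
opening: 0.108
grasp_force: 60.9
```

```bash
python3 -m inch '[[0,0,0,0,0,0.015,1],[0,0,0,0,0,0,1],[0,0,0,0,0,0,1]]'
python3 -c "from rig import r;e=r.sense();print(e['wrist_torque'])"
```

```text
clock: 14.22
eef_pos: [492.6, -218.8, 151.8]
tcp_rot: [3.141, 0.0, 1.521]
contact_force: [-1.9, 0.5, 4.6]
opening: 0.109
grasp_force: 61.6
[0.1445843  0.29085473 0.00470289]
```

There is gentle contact (+7 N) at TCP z = 151.8, which is exactly the home height computed from the grasp. I'll look once more before letting go.

Run:
```python
from h import *
f=grab_frame("side"); cv2.imwrite("pics/side4c.png",cv2.resize(f["pixels"][225:300,200:300,::-1],None,fx=8,fy=8,interpolation=cv2.INTER_CUBIC))
```

```text
(no output)
```

View pics/side4c.png

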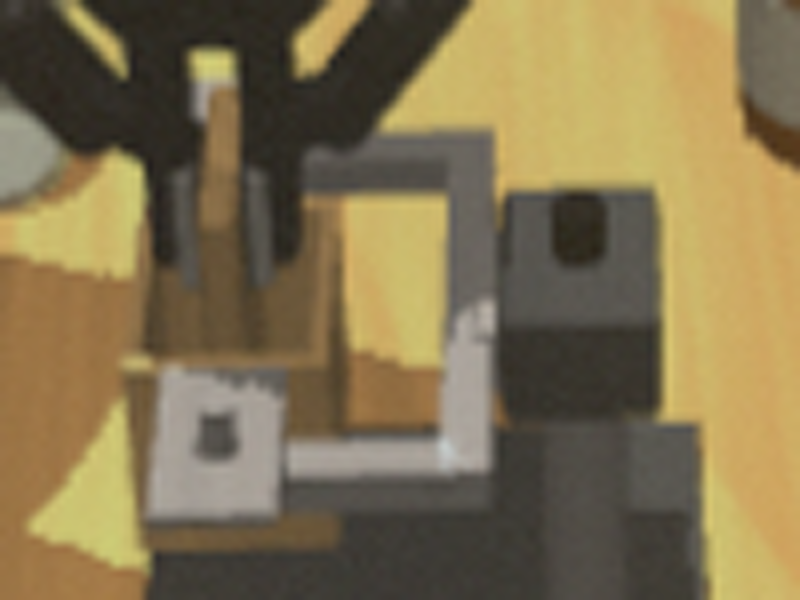

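The pin stands up through the near hole at crop (217,435), with the ear down on the arm and the caddy level. I'll release and retreat straight up.

```bash
python3 -m inch '[[0,0,0,0,0,0,0.85],[0,0,0,0,0,0,0.75],[0,0,0,0,0,0,0.65],[0,0,0,0,0,0,0.55],[0,0,0,0,0,0,0.5],[0,0,0,0,0,0,0.5]]'
python3 -m inch '[[0,0,0,0,0,-0.2,0.5],[0,0,0,0,0,-0.5,0.5],[0,0,0,0,0,-1,0.5],[0,0,0,0,0,-1,0.5],[0,0,0,0,0,-1,0.5],[0,0,0,0,0,-1,0.5],[0,0,0,0,0,-1,0.5],[0,0,0,0,0,-0.5,0.5]]'
python3 -m inch '[[0,0,0,0,0,0,0.5],[0,0,0,0,0,0,0.5],[0,0,0,0,0,0,0.5]]'
python3 - <<'E'
from m import *
np.set_printoptions(suppress=True,precision=1)
f=grab_frame("side"); cv2.imwrite("pics/side5.png",cv2.resize(f["pixels"][130:350,170:330,::-1],None,fx=2.7,fy=2.7,interpolation=cv2.INTER_CUBIC))
W=cloud(f)
for nm,y0,y1 in(("+y",-175,-140),("-y",-305,-270)):
    P=W[(abs(W[...,0]-485)<9)&(W[...,1]>y0)&(W[...,1]<y1)&(W[...,2]>100)]; print(nm,len(P),np.nanpercentile(P[:,2],[10,50,90]) if len(P) else 0)
E
```

```text
clock: 14.77
eef_pos: [492.5, -218.7, 151.3]
tcp_rot: [-3.142, -0.0, 1.521]
contact_force: [-0.1, -0.1, 0.6]
opening: 0.501
grasp_force: 0.0
clock: 15.43
eef_pos: [493.4, -219.1, 310.0]
tcp_rot: [3.138, 0.001, 1.521]
contact_force: [-0.1, -0.1, -0.2]
opening: 0.501
grasp_force: 0.0
clock: 15.68
eef_pos: [492.0, -218.5, 305.5]
tcp_rot: [-3.14, -0.001, 1.521]
contact_force: [-0.7, 0.5, 0.0]
opening: 0.502
grasp_force: 0.0
+y 23 [120.6 122.6 123.8]
-y 592 [122.9 599.8 623.5]
```

View pics/side5.png

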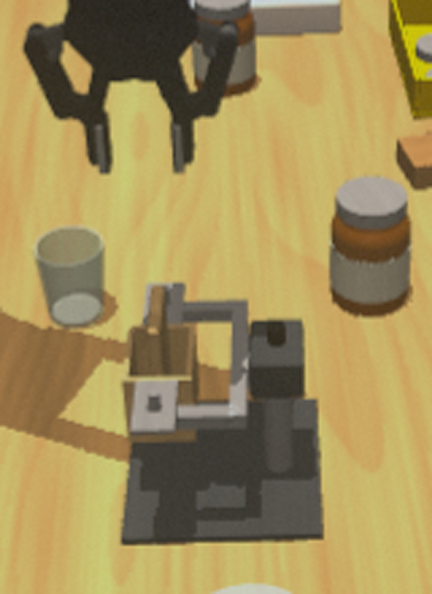

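The caddy hangs level on the stand, with the near pin standing through its ear at crop (155,402). The far ear is on its arm at (165,300), with its top at about 123 mm against an expected 124 mm. The glass and jars have not moved.

```bash
python3 -c "from rig import r; print(r.sign_off())"
```

```text
the job is handed in; nothing more can be done
None
```

The caddy is hanging on both pins with its ears home on the arms, the gripper is released and clear above it, and the job is handed in at about 16 s on the robot's clock.

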